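Zero the bearing tester's coaxial dial

TASK

Zero the tester with the blue dial, the one with the bearing on its spindle: turn the blue outer (coarse) knob clockwise until its white line meets the green index line on the panel, and only then turn the metal inner (fine) knob counterclockwise until its white line points at the green line too. Leave the outer knob at zero, let go of the dial, and do not touch the tester with the orange dial.

Things in the scene. Friction and masses are not known exactly. Their poses are not given: they have to be found in the camera images.
- blue_dial (a point): Point on the blue-dialled tester's black panel, 48 mm above the table, on the vertical axis of its coaxial knobs, 40 mm in front of the centre of its fixed grey case (180 x 120 mm, long side along x). x: towards the case's rear, z up. The green index line points from the dial along -x. Bearing: 52 mm diameter, 88 mm behind the axis along +x, 24 mm high; nothing else rises beside the knobs.
- blue_coarse (a joint): Outer knob: blue, round, ribbed, 52 mm diameter, 1 to 23 mm above the panel, white line on top and side, friction 0.08 N m, stays where left, not geared to the other. Value: rad about the vertical, counterclockwise from above positive, 0 = white line at the green index line. Starts at 0.6 to 1.2; stops at +-1.7.
- blue_fine (a joint): Inner knob on the same axis: bare metal with a blue cap disc, round, ribbed, 26 mm diameter, 24 to 50 mm above the panel, white line on top and side, friction 0.05 N m, stays where left. Value: rad, counterclockwise from above positive, 0 = white line points at the green index line. Starts at -1.2 to -0.6; stops at +-1.7.
- orange: The other tester, to be left alone: same fixed grey case, 180 x 120 mm (long side along its x, front at -x) and 48 mm high, 98 mm with its knobs, but with an orange outer knob and no bearing on its spindle. Origin: centre of its underside, on the table.

How it is judged:
By the outcome, as a careful person would: the job done as asked, in the order asked, and still so for the second after the job is handed in, with the robot touching nothing.
It also fails if it takes over 48 s, if anything falls off the work surface, if the arm or the gripper's body presses on something with over 40 N, if the wrist force passes 120 N, or if a joint passes its speed limit or range.

ROBOT

A 7-joint arm with a two-finger parallel gripper is mounted at the origin on a cart in front of the work surface, level with it; the furniture and walls round the work are solid. World frame = base frame: x ahead of the robot, y to its left, z up, the work surface at z = 0. Lengths are in mm, angles in degrees, forces in N, time in s.
With the tool pointing down it reaches from about 400 to 900 mm from the base axis. Payload 5.5 kg.
Tool frame: the origin (TCP) lies midway between the tips of the shut fingers; the grasp point (between the pads) lies 19 mm behind it; y points along the fingers, z is the direction in which the jaws open and shut, and the axes are right-handed (so a half turn about y gives the same grasp; the last joint's range is limited). The gripper opens to 92 mm and grips with 3 to 60 N. Pads are 19 mm wide; open, the fingers measure 130 mm over their backs; the gripper's body (75 mm by 190 mm) begins 47 mm behind the grasp point.
Start: joints at [-51.383, 28.699, -24.465, 88.831, 12.651, 65.22, -12.049], TCP at [259.536, 595.937, 226.729] pointing down, gripper open.
Joint ranges: [-164.97, 164.97], [-17.58, 116.51], [-87.97, 89.64], [11.32, 138.91], [-80.73, 260.73], [10.89, 115.49], [-147.41, 147.41]. Speed limits (degrees/s): [147.25, 147.25, 180, 180, 180, 180, 180].

INTERFACE

Orientations are given as a 3x3 rotation matrix whose columns are the frame's x, y, z axes.
In Python, from rig import manip gives the robot as it stands.
- The arm moves only by the tool step_arm, never from a script. Its argument "motion" is a list of rows, each an object with "dp": the shift along the tool's x, y, z in m, a list of three; "yaw": the turn about the tool's y in degrees; "claw": the opening, from 0 (shut) to 1 (fully open). A call has 1 to 12 rows; each row shifts and turns the pose as measured when the row begins, along the tool's axes as they then stand; what a row does not reach is not made up. A row lasts 1/12 s, in which the tool goes at most 41.7 mm and 7.16 degrees, less where a joint would pass 70% of its speed; a pose out of reach is approached as far as the arm can. A call with a gripper value outside its range is refused whole. The fingers move at their own pace and stop on an object; "grip_force" is the grip in N (left out, the last holds). Time passes only in rows, so rows that do not move let the fingers close. It gives the time, the measured TCP pose, the force and the opening at its end, in the units of the state.
- manip.state(): the state, without advancing time (a new reading comes with each control period).
- manip.snapshot(name): name is "scene" or "side" or "wrist"; returns a dict with "frame" (384x512x3 uint8, blue, green, red), "depth" (384x512 float32, mm along the optical axis (not along the pixel's ray), 0 where there is no reading), "K" (3x3 intrinsics, pixels), "origin" and "rotation" of the camera in the world. Camera axes: x right, y up, looking along -z (the intrinsics and any distortion apply to the point x, -y, -z); pixel columns grow to the right and rows downward; lengths in mm; the calibration is good to about 2 mm. The wrist camera is an equidistant fisheye: a pixel r from the principal point sees the ray r / f radians off the axis. A picture is of the moment at which its call begins.
- manip.sign_off(): hands the job in, once; it reports no verdict.
The state is a dict: "time_s": time; "qpos": joint angles; "qd": joint speeds; "effort": joint torques, N m; "tool_pos": TCP position; "tcp_rot": TCP orientation; "wrist_force": force on the tool from outside, world axes, zero at the start; "ft_torque": the same for the moment, N m; "opening": finger opening in mm.
Only numpy, scipy, OpenCV 4.12 (cv2) and the standard library are available. Lean on these libraries where they do the work, as an engineer would, in place of code of your own. Each camera call takes 0.05 s, during which the arm holds its last target. There are 200 camera calls.

## Working session

There is one attempt and no reset: what is moved stays moved. The work goes in short steps, Python scripts to look and compute and a tool call to move; the robot and the scene stay as the last step left them, time stands still between calls to the robot, and variables do not carry over. Pictures are saved under pics/ and viewed, about 8 in all and at most 12, crops included, and the job is handed in when it is done.

Besides the shell and the picture viewer there is one more tool, called after "Call:" as name(argument=value, ...), one argument or row to a line, values as JSON. step_arm: Moves the arm, as the interface text tells. Its arguments: {"type":"object","properties":{"motion":{"type":"array"},"grip_force":{"type":"number"}},"required":["motion"]}

```bash
mkdir -p pics; cat > h.py <<'E'
import numpy as np, cv2
from rig import manip
def snap(n,f=None):
    s=manip.snapshot(n)
    if f: cv2.imwrite('pics/'+f,s['frame'])
    np.savez('last_%s.npz'%n,**s)
    return s
def load(n): return dict(np.load('last_%s.npz'%n))
def ray(s,uv,fish=False):
    uv=np.atleast_2d(np.float64(uv)); K=s['K']
    x=(uv[:,0]-K[0,2])/K[0,0]; y=(uv[:,1]-K[1,2])/K[1,1]
    if fish:
        th=np.hypot(x,y); k=np.where(th>1e-9,np.sin(th)/np.maximum(th,1e-9),1)
        d=np.c_[x*k,-y*k,-np.cos(th)]
    else: d=np.c_[x,-y,-np.ones_like(x)]
    return d@np.array(s['rotation']).T
def onz(s,uv,z,fish=False):
    d=ray(s,uv,fish); o=np.array(s['origin']); return o+d*((z-o[2])/d[:,2])[:,None]
def proj(s,P,fish=False):
    c=(np.atleast_2d(P)-np.array(s['origin']))@np.array(s['rotation']); x,y,z=c[:,0],-c[:,1],-c[:,2]
    K=s['K']
    if fish:
        r=np.hypot(x,y); th=np.arctan2(r,z); a=th/np.maximum(r,1e-9); x,y=x*a,y*a
    else: x,y=x/z,y/z
    return np.c_[K[0,0]*x+K[0,2],K[1,1]*y+K[1,2]]
E
python3 - <<'E'
from h import *
a=snap('scene','scene1.png');b=snap('side','side1.png');w=snap('wrist','wrist1.png')
for s in(a,b,w): print(s['origin'],s['K'].tolist() if hasattr(s['K'],'tolist') else s['K'],np.round(s['rotation'],2).tolist())
st=manip.state(); print({k:np.round(v,3).tolist() for k,v in st.items()})
cv2.imwrite('pics/c1.png',np.vstack([np.hstack([a['frame'],b['frame']])]))
E
python3 -c "
import cv2,numpy as np
i=[cv2.imread('pics/%s1.png'%n) for n in('scene','side')]
cv2.imwrite('pics/v1.png',cv2.resize(np.hstack(i),(800,300)))"
```

```text
[261.98129836 403.18224277 674.60772783] [[386.03032951608697, 0.0, 261.1881748472138], [0.0, 386.03032951608697, 191.5717055469107], [0.0, 0.0, 1.0]] [[-0.93, 0.25, -0.29], [-0.38, -0.64, 0.67], [-0.02, 0.73, 0.69]]
[324.43355655 635.28372592 535.63322656] [[423.496324600842, 0.0, 252.90471088579955], [0.0, 423.496324600842, 186.0503034166661], [0.0, 0.0, 1.0]] [[-0.97, 0.12, -0.22], [-0.25, -0.5, 0.83], [-0.01, 0.86, 0.51]]
[186.58772455 627.49655591 383.95230583] [[297.3186396354542, 0.0, 258.50500587245534], [0.0, 297.3186396354542, 195.75374481690574], [0.0, 0.0, 1.0]] [[0.4, -0.88, -0.27], [0.92, 0.38, 0.12], [-0.0, -0.29, 0.96]]
{'time_s': 0.15, 'qpos': [-51.381, 28.741, -24.456, 88.879, 12.651, 65.221, -12.05], 'qd': [0.029, -0.156, -0.039, -0.135, -0.06, -0.002, -0.022], 'effort': [-0.006, -56.711, -5.825, -27.945, -0.069, 0.027, 0.0], 'tool_pos': [259.394, 595.386, 225.914], 'tcp_rot': [[0.917, -0.001, 0.399], [-0.399, -0.001, 0.917], [-0.0, -1.0, -0.002]], 'wrist_force': [-0.173, -1.035, -0.362], 'ft_torque': [0.012, 0.082, 0.057], 'opening': 92.143}
```

View pics/scene1.png

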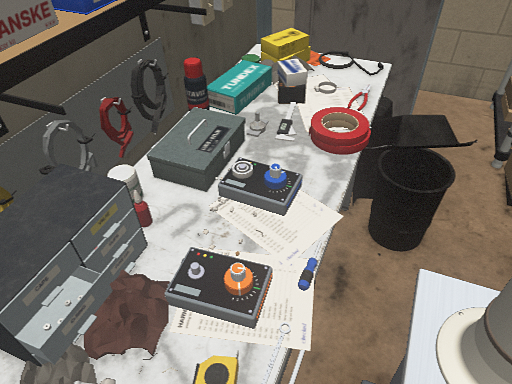

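View pics/side1.png

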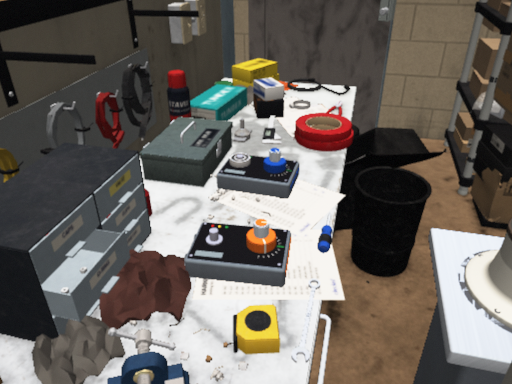

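The scene view shows the blue tester at about (262,185), with its blue dial at (277,175) and bearing at (242,168). The orange tester sits at about (218,285). In the side view the blue dial is at (275,160).

```bash
python3 - <<'E'
from h import *
for n,roi in(('scene',(210,140,310,220)),('side',(210,135,310,200))):
    s=load(n); x0,y0,x1,y1=roi
    hsv=cv2.cvtColor(s['frame'],cv2.COLOR_BGR2HSV)[y0:y1,x0:x1]
    m=cv2.inRange(hsv,(105,140,60),(125,255,255))
    k,l,st,c=cv2.connectedComponentsWithStats(m)
    for i in range(1,k):
        if st[i,4]>15:
            uv=c[i]+[x0,y0]; print(n,st[i],uv,onz(s,uv,65)[0].round(1), onz(s,uv,98)[0].round(1))
    im=cv2.resize(s['frame'][y0:y1,x0:x1],None,fx=5,fy=5,interpolation=cv2.INTER_CUBIC); cv2.imwrite('pics/z_%s.png'%n,im)
    print(n,'bearing on z=72',onz(s,(242,168) if n=='scene' else (240,158),72).round(1))
a=cv2.imread('pics/z_scene.png');b=cv2.imread('pics/z_side.png')
cv2.imwrite('pics/z1.png',cv2.resize(np.vstack([a,b]),None,fx=.8,fy=.8))
E
```

```text
scene [61 24  8  5 25] [274.8  165.72] [ 520.9 -286.    65. ] [ 506.9 -248.7   98. ]
scene [ 54  30  23  13 140] [274.55714286 177.42142857] [ 505.9 -244.9   65. ] [ 492.7 -209.8   98. ]
scene bearing on z=72 [[ 589.3 -241.5   72. ]]
side [61 13  8  4 16] [274.0625 149.25  ] [ 522.4 -314.3   65. ] [ 508.5 -247.7   98. ]
side [ 53  22  24  17 276] [274.08695652 165.41304348] [ 503.9 -229.4   65. ] [ 491.3 -168.7   98. ]
side [80 33  9 21 32] [293.84375 178.5625 ] [ 448.  -178.9   65. ] [ 439.3 -121.8   98. ]
side bearing on z=72 [[ 588.8 -234.2   72. ]]
```

View pics/z1.png

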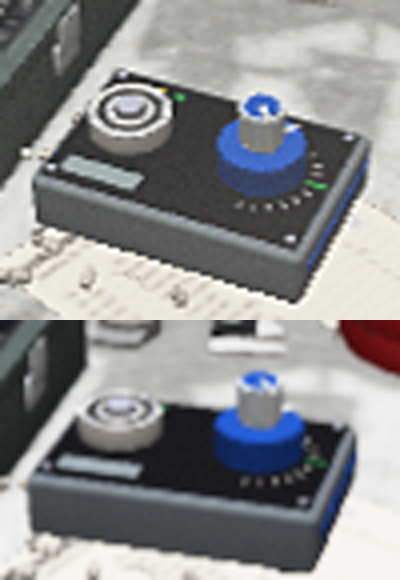

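The cap disc triangulates to an axis of about (507,-248) in both views, with the bearing roughly along +x from it. I'll check that the route is clear before moving.

```bash
python3 - <<'E'
from h import *
for n in('scene','side'):
    s=load(n); v,u=np.mgrid[0:384:2,0:512:2]; uv=np.c_[u.ravel(),v.ravel()]
    d=s['depth'][v,u].ravel(); P=np.array(s['origin'])+ray(s,uv)*d[:,None]
    P=P[(d>0)&(P[:,2]>90)&(P[:,0]>230)&(P[:,0]<720)&(P[:,1]>-420)&(P[:,1]<700)]
    for y in range(-400,700,100):
        q=P[(P[:,1]>=y)&(P[:,1]<y+100)]
        if len(q): print(n,y,'minx',q[:,0].min().round(),'zmax for x<600',q[q[:,0]<600][:,2].max(initial=0).round(),'zmax',q[:,2].max().round(), 'minx z>200',q[q[:,2]>200][:,0].min(initial=999).round())
E
```

```text
scene -300 minx 492.0 zmax for x<600 101.0 zmax 454.0 minx z>200 715.0
scene -200 minx 714.0 zmax for x<600 0.0 zmax 477.0 minx z>200 714.0
scene -100 minx 714.0 zmax for x<600 0.0 zmax 477.0 minx z>200 714.0
scene 0 minx 455.0 zmax for x<600 100.0 zmax 477.0 minx z>200 714.0
scene 100 minx 667.0 zmax for x<600 0.0 zmax 476.0 minx z>200 714.0
scene 200 minx 668.0 zmax for x<600 0.0 zmax 192.0 minx z>200 999.0
side -300 minx 497.0 zmax for x<600 98.0 zmax 98.0 minx z>200 999.0
side -100 minx 718.0 zmax for x<600 0.0 zmax 448.0 minx z>200 718.0
side 0 minx 456.0 zmax for x<600 98.0 zmax 460.0 minx z>200 716.0
side 100 minx 670.0 zmax for x<600 0.0 zmax 473.0 minx z>200 716.0
side 200 minx 670.0 zmax for x<600 0.0 zmax 475.0 minx z>200 717.0
side 300 minx 715.0 zmax for x<600 0.0 zmax 177.0 minx z>200 999.0
side 500 minx 293.0 zmax for x<600 475.0 zmax 475.0 minx z>200 293.0
```

Call:
step_arm(
  motion=[
    {"dp": [0,-0.02,0]},
    {"dp": [0,-0.02,0]},
  ],
)

```text
schema error: expected keys dp, yaw, claw
```

Call:
step_arm(
  motion=[
    {"dp": [0.0285,-0.004,-0.0258],"yaw": 0,"claw": 1},
    {"dp": [0.0285,-0.004,-0.0258],"yaw": 0,"claw": 1},
    {"dp": [0.0285,-0.004,-0.0258],"yaw": 0,"claw": 1},
    {"dp": [0.0285,-0.004,-0.0258],"yaw": 0,"claw": 1},
    {"dp": [0.0285,-0.004,-0.0258],"yaw": 0,"claw": 1},
    {"dp": [0.0285,-0.004,-0.0258],"yaw": 0,"claw": 1},
    {"dp": [0.0285,-0.004,-0.0258],"yaw": 0,"claw": 1},
    {"dp": [0.0285,-0.004,-0.0258],"yaw": 0,"claw": 1},
    {"dp": [0.0285,-0.004,-0.0258],"yaw": 0,"claw": 1},
    {"dp": [0.0285,-0.004,-0.0258],"yaw": 0,"claw": 1},
    {"dp": [0.0285,-0.004,-0.0258],"yaw": 0,"claw": 1},
    {"dp": [0.0285,-0.004,-0.0258],"yaw": 0,"claw": 1},
  ],
)

```text
time_s: 1.15
tool_pos: [448.9, 165.4, 268.9]
tcp_rot: [[0.924, -0.011, 0.382], [-0.382, -0.001, 0.924], [-0.01, -1.0, -0.005]]
wrist_force: [1.4, 1.3, 0.3]
opening: 91.8
```

```bash
python3 -c "
from h import *
st=manip.state();print({k:np.round(st[k],2).tolist() for k in('time_s','qpos','tool_pos','tcp_rot','wrist_force')})"
```

```text
{'time_s': 1.15, 'qpos': [-10.94, 7.66, -13.47, 109.7, 1.74, 63.45, 42.48], 'tool_pos': [448.95, 165.43, 268.91], 'tcp_rot': [[0.92, -0.01, 0.38], [-0.38, -0.0, 0.92], [-0.01, -1.0, -0.0]], 'wrist_force': [1.45, 1.3, 0.31]}
```

Call:
step_arm(
  motion=[
    {"dp": [0.0176,0,-0.03],"yaw": 0,"claw": 1},
    {"dp": [0.0176,0,-0.03],"yaw": 0,"claw": 1},
    {"dp": [0.0176,0,-0.03],"yaw": 0,"claw": 1},
    {"dp": [0.0176,0,-0.03],"yaw": 0,"claw": 1},
    {"dp": [0.0176,0,-0.03],"yaw": 0,"claw": 1},
    {"dp": [0.0176,0,-0.03],"yaw": 0,"claw": 1},
    {"dp": [0.0176,0,-0.03],"yaw": 0,"claw": 1},
    {"dp": [0.0176,0,-0.03],"yaw": 0,"claw": 1},
    {"dp": [0.0176,0,-0.03],"yaw": 0,"claw": 1},
    {"dp": [0.0176,0,-0.03],"yaw": 0,"claw": 1},
    {"dp": [0.0176,0,-0.03],"yaw": 0,"claw": 1},
    {"dp": [0,0,0],"yaw": 0,"claw": 0.75},
  ],
)

```text
time_s: 2.15
tool_pos: [500.6, -242.5, 269.3]
tcp_rot: [[0.92, -0.008, 0.391], [-0.391, -0.005, 0.92], [-0.005, -1.0, -0.007]]
wrist_force: [-1.2, -1.0, 0.4]
opening: 88.5
```

```bash
cat >> h.py <<'E'
def st():
    s=manip.state();print({k:np.round(s[k],3 if k=='tcp_rot' else 2).tolist() for k in('time_s','qpos','tool_pos','tcp_rot','wrist_force','opening')}); return s
E
python3 - <<'E'
from h import *
st(); w=snap('wrist','wrist2.png')
c=proj(w,[[507,-248,75]],True)[0]; print(c, w['origin'])
x,y=c.astype(int); r=90
im=w['frame'][max(0,y-r):y+r,max(0,x-r):x+r]; print(max(0,y-r),max(0,x-r))
cv2.imwrite('pics/w2z.png',cv2.resize(im,None,fx=3,fy=3,interpolation=cv2.INTER_CUBIC))
E
```

```text
{'time_s': 2.15, 'qpos': [18.21, 15.1, 5.54, 100.38, -1.13, 64.88, 91.0], 'tool_pos': [500.62, -242.51, 269.33], 'tcp_rot': [[0.92, -0.008, 0.391], [-0.391, -0.005, 0.92], [-0.005, -1.0, -0.007]], 'wrist_force': [-1.24, -0.98, 0.45], 'opening': 88.51}
[257.36313086 180.48781606] [ 428.66910395 -210.49045589  427.91333601]
90 167
```

View pics/w2z.png

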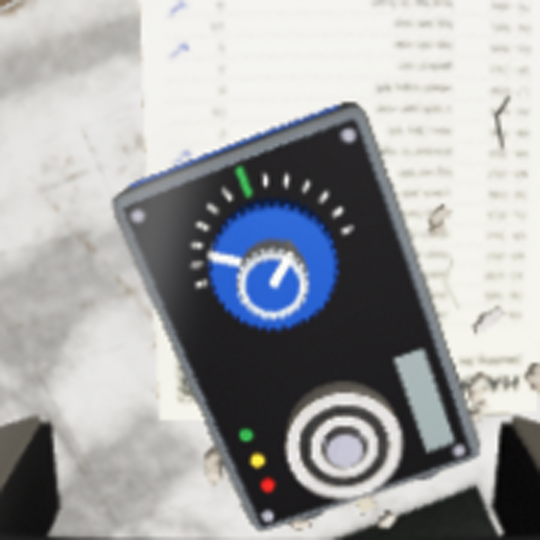

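The wrist view shows the blue dial. The green index is at crop (243,182), the coarse white line at (225,260), the fine line from (275,285) to (291,257), and the bearing at (345,447). Next I'll measure angles by casting rays onto the right planes.

```bash
cat > meas.py <<'E'
from h import *
def meas(w,A,r=90,verbose=True):
    """A: axis guess (x,y). Returns axis, index angle, coarse, fine (deg, ccw from above)"""
    A=np.array(A,float)
    f=cv2.resize(w['frame'],None,fx=4,fy=4,interpolation=cv2.INTER_CUBIC); hsv=cv2.cvtColor(f,cv2.COLOR_BGR2HSV)
    def pts(lo,hi,z):
        v,u=np.nonzero(cv2.inRange(hsv,lo,hi)); uv=np.c_[(u+.5)/4-.5,(v+.5)/4-.5]
        c=proj(w,[[*A,z]],True)[0]; k=np.hypot(*(uv-c).T)<110
        return onz(w,uv[k],z,True)[:,:2]
    def ann(P,a,b): d=np.hypot(*(P-A).T); return P[(d>a)&(d<b)]
    g=ann(pts((45,110,70),(85,255,255),48),28,50)
    b=pts((104,150,60),(125,255,255),71); b=ann(b,16,30)
    (cx,cy),rad=cv2.minEnclosingCircle(b.astype(np.float32)) if len(b) else ((0,0),0)
    white=((0,0,165),(180,90,255))
    cw=ann(pts(*white,71),18,25.5)
    fw=ann(pts(*white,98),1.5,9.5)
    ang=lambda P,c:np.degrees(np.arctan2(*(np.median(P,0)-c)[::-1])) if len(P) else np.nan
    gi=ang(g,A); wr=lambda a:(a+180)%360-180
    def line(P):
        if len(P)<5: return np.nan
        vx,vy,_,_=cv2.fitLine(P.astype(np.float32),cv2.DIST_HUBER,0,.01,.01).ravel()
        a=np.degrees(np.arctan2(vy,vx)); m=ang(P,A); return a if abs(wr(a-m))<90 else wr(a+180)
    if verbose:
        print('n',len(g),len(b),len(cw),len(fw),'circle@71',(round(cx,1),round(cy,1)),round(rad,1))
        print('index pos/line %.1f %.1f'%(gi,line(g)),'coarse pos/line',np.round([wr(ang(cw,A)-gi),wr(line(cw)-gi)],1),'fine pos/line',np.round([wr(ang(fw,A)-gi),wr(line(fw)-gi)],1))
        print('fine white mean r',np.hypot(*(fw-A).T).mean() if len(fw) else None)
    return gi
E
python3 - <<'E'
from meas import *
w=load('wrist')
# bearing + case corner screws for heading
p=lambda x,y,z:onz(w,[(167+x/3,90+y/3)],z,True)[0].round(1)
print('bearing',p(345,447,72),'cap',p(274,286,98),'screws',p(138,216,48),p(348,135,48),p(459,450,48),p(267,516,48))
meas(w,(507,-248))
E
```

```text
bearing [ 593.2 -249.5   72. ] cap [ 507.6 -246.8   98. ] screws [ 467.3 -294.5   48. ] [ 470.5 -197.2   48. ] [ 627.7 -202.6   48. ] [ 624.2 -300.5   48. ]
n 602 13636 813 367 circle@71 (505.5, -246.9) 28.0
index pos/line 177.3 176.5 coarse pos/line [ 138.7 -157.2] fine pos/line [-48.2 -47.4]
fine white mean r 5.486592779021282
```

```bash
python3 - <<'E'
from meas import *
w=load('wrist'); A=np.array([507.4,-247.2])
p=lambda x,y,z:onz(w,[(167+x/3,90+y/3)],z,True)[0][:2]
for q in((210,257),(225,260),(240,263)):
    d=p(*q,71)-A; print(np.hypot(*d).round(1),((np.degrees(np.arctan2(d[1],d[0]))-178+180)%360-180).round(1))
for q in((275,285),(283,271),(291,257)):
    d=p(*q,98)-A; print('f',np.hypot(*d).round(1),((np.degrees(np.arctan2(d[1],d[0]))-178+180)%360-180).round(1))
meas(w,A)
E
```

```text
26.6 57.7
20.3 57.8
14.0 58.1
f 0.9 -86.8
f 7.1 -54.5
f 13.3 -52.3
n 602 13594 819 384 circle@71 (505.5, -246.9) 28.0
index pos/line 178.6 176.5 coarse pos/line [ 129.2 -161.7] fine pos/line [-40.4 -50.1]
fine white mean r 5.539007478386579
```

Coarse is at about +58° and fine at about -50°, with the axis at (507.4,-247.2) and the case heading -2°. I'll centre the tool, pre-yaw and descend partway.

Call:
step_arm(
  motion=[
    {"dp": [0.008,0.01,-0.002],"yaw": 0,"claw": 0.75},
    {"dp": [0,0.01,0],"yaw": -7,"claw": 0.75},
    {"dp": [0,0.02,0],"yaw": -7,"claw": 0.75},
    {"dp": [0,0.025,0],"yaw": -7,"claw": 0.75},
    {"dp": [0,0.025,0],"yaw": 0,"claw": 0.75},
    {"dp": [0,0.025,0],"yaw": 0,"claw": 0.75},
    {"dp": [0,0.015,0],"yaw": 0,"claw": 0.75},
    {"dp": [0,0,0],"yaw": 0,"claw": 0.75},
  ],
)

```text
time_s: 2.87
tool_pos: [508.4, -234.3, 134.6]
tcp_rot: [[1.0, -0.006, 0.012], [-0.012, 0.004, 1.0], [-0.006, -1.0, 0.004]]
wrist_force: [-0.7, 0.8, -0.3]
opening: 69.0
```

```bash
python3 - <<'E'
from h import *
s=st(); w=snap('wrist','wrist3.png')
R=s['tcp_rot']
print((np.array(R).T@(np.array([507.4,-247.2,s['tool_pos'][2]])-s['tool_pos'])).round(1))
c=proj(w,[[507.4,-247.2,98]],True)[0].astype(int); print(c)
x,y=c; o=(max(0,x-110),max(0,y-90)); im=w['frame'][o[1]:y+90,o[0]:x+110]; print(o)
cv2.imwrite('pics/w3z.png',cv2.resize(im,None,fx=3,fy=3,interpolation=cv2.INTER_CUBIC))
E
```

```text
{'time_s': 2.87, 'qpos': [21.06, 24.16, 1.24, 106.99, -0.79, 49.24, 112.03], 'tool_pos': [508.38, -234.34, 134.56], 'tcp_rot': [[1.0, -0.006, 0.012], [-0.012, 0.004, 1.0], [-0.006, -1.0, 0.004]], 'wrist_force': [-0.74, 0.85, -0.32], 'opening': 68.96}
[ -0.8  -0.  -12.9]
[239 221]
(np.int64(129), np.int64(131))
```

View pics/w3z.png

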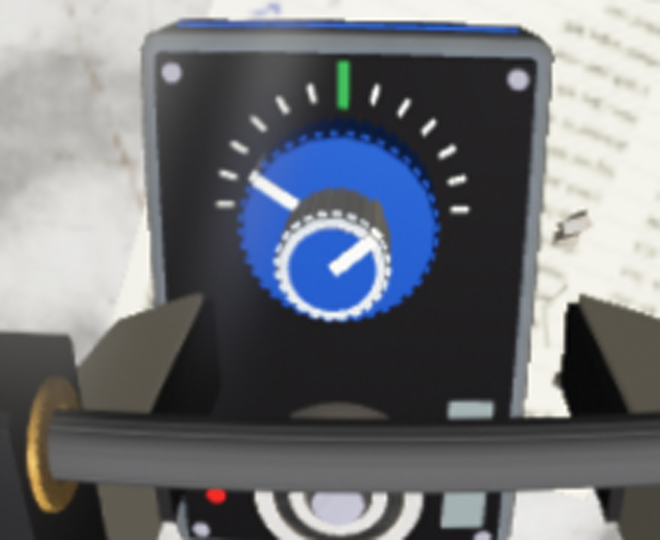

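This view shows the green index at crop (343,85), the coarse line at (272,190), the fine line at (355,255) and the cap centre at (333,268). That is within 1 px of the predicted axis. The TCP drifted 13 mm in tool z, so I'll correct that and go lower.

Call:
step_arm(
  motion=[
    {"dp": [-0.0008,0,-0.013],"yaw": 0,"claw": 0.75},
    {"dp": [0,0.01,0],"yaw": 0,"claw": 0.75},
    {"dp": [0,0.01,0],"yaw": 0,"claw": 0.75},
    {"dp": [0,0,0],"yaw": 0,"claw": 0.75},
  ],
)

```text
time_s: 3.25
tool_pos: [511.0, -248.1, 118.3]
tcp_rot: [[1.0, 0.002, 0.01], [-0.01, 0.002, 1.0], [0.001, -1.0, 0.002]]
wrist_force: [-0.0, 0.9, -0.5]
opening: 68.9
```

```bash
cat >> h.py <<'E'
AX=np.array([507.4,-247.2])
def err(z):
    s=st(); R=np.array(s['tcp_rot']); print('to axis, tool mm',(R.T@(np.array([*AX,z])-s['tool_pos'])).round(1),'jaw ang',np.degrees(np.arctan2(R[1,2],R[0,2])).round(1)); return s
E
python3 -c "
from h import *
err(53)"
```

```text
{'time_s': 3.25, 'qpos': [22.18, 25.93, 1.36, 106.8, -0.97, 47.24, 113.52], 'tool_pos': [510.97, -248.06, 118.34], 'tcp_rot': [[1.0, 0.002, 0.01], [-0.01, 0.002, 1.0], [0.001, -1.0, 0.002]], 'wrist_force': [-0.03, 0.88, -0.5], 'opening': 68.92}
to axis, tool mm [-3.7 65.3  0.7] jaw ang 89.5
```

Now descend with small corrections, without closing yet.

Call:
step_arm(
  motion=[
    {"dp": [-0.0037,0.003,0.0007],"yaw": 0,"claw": 0.75},
    {"dp": [0,0.012,0],"yaw": 0,"claw": 0.75},
    {"dp": [0,0.012,0],"yaw": 0,"claw": 0.75},
    {"dp": [0,0.012,0],"yaw": 0,"claw": 0.75},
    {"dp": [0,0.012,0],"yaw": 0,"claw": 0.75},
    {"dp": [0,0.006,0],"yaw": 0,"claw": 0.75},
    {"dp": [0,0,0],"yaw": 0,"claw": 0.75},
  ],
)

```text
time_s: 3.83
tool_pos: [507.5, -247.3, 56.5]
tcp_rot: [[1.0, 0.004, 0.01], [-0.01, 0.001, 1.0], [0.004, -1.0, 0.001]]
wrist_force: [-0.3, 0.0, -0.1]
opening: 68.7
```

```bash
python3 -c "
from h import *
err(53)"
```

```text
{'time_s': 3.83, 'qpos': [22.42, 30.9, 1.16, 109.04, -1.14, 39.89, 113.72], 'tool_pos': [507.51, -247.29, 56.55], 'tcp_rot': [[1.0, 0.004, 0.01], [-0.01, 0.001, 1.0], [0.004, -1.0, 0.001]], 'wrist_force': [-0.3, 0.02, -0.1], 'opening': 68.65}
to axis, tool mm [-0.1  3.5  0.1] jaw ang 89.4
```

Well centred. Go down 3 mm more and close on the coarse knob.

Call:
step_arm(
  motion=[
    {"dp": [0,0.003,0],"yaw": 0,"claw": 0.6},
    {"dp": [0,0,0],"yaw": 0,"claw": 0.5},
    {"dp": [0,0,0],"yaw": 0,"claw": 0.45},
    {"dp": [0,0,0],"yaw": 0,"claw": 0.45},
    {"dp": [0,0,0],"yaw": 0,"claw": 0.45},
  ],
  grip_force=20,
)

```text
time_s: 4.25
tool_pos: [507.2, -247.8, 52.6]
tcp_rot: [[1.0, 0.003, 0.011], [-0.011, 0.001, 1.0], [0.003, -1.0, 0.001]]
wrist_force: [0.4, 0.3, -4.4]
opening: 51.7
```

```bash
python3 -c "
from h import *
err(53)"
```

```text
{'time_s': 4.25, 'qpos': [22.44, 31.27, 1.19, 109.1, -1.14, 39.5, 113.72], 'tool_pos': [507.17, -247.78, 52.61], 'tcp_rot': [[1.0, 0.003, 0.011], [-0.011, 0.001, 1.0], [0.003, -1.0, 0.001]], 'wrist_force': [0.39, 0.33, -4.41], 'opening': 51.71}
to axis, tool mm [ 0.2 -0.4  0.6] jaw ang 89.4
```

Call:
step_arm(
  motion=[
    {"dp": [0,0,0],"yaw": 4,"claw": 0.4},
    {"dp": [0,0,0],"yaw": 4,"claw": 0.4},
    {"dp": [0,0,0],"yaw": 4,"claw": 0.4},
    {"dp": [0,0,0],"yaw": 4,"claw": 0.4},
    {"dp": [0,0,0],"yaw": 0,"claw": 0.4},
  ],
  grip_force=25,
)

```text
time_s: 4.67
tool_pos: [507.2, -247.9, 52.6]
tcp_rot: [[0.955, 0.004, 0.297], [-0.297, 0.001, 0.955], [0.004, -1.0, 0.002]]
wrist_force: [-0.0, -0.9, -4.1]
opening: 51.5
```

```bash
python3 -c "
from h import *
err(53)"
```

```text
{'time_s': 4.67, 'qpos': [19.16, 31.33, 5.37, 109.26, -4.58, 39.41, 99.99], 'tool_pos': [507.16, -247.93, 52.61], 'tcp_rot': [[0.955, 0.004, 0.297], [-0.297, 0.001, 0.955], [0.004, -1.0, 0.002]], 'wrist_force': [-0.04, -0.86, -4.09], 'opening': 51.53}
to axis, tool mm [ 0.  -0.4  0.8] jaw ang 72.7
```

Call:
step_arm(
  motion=[
    {"dp": [0,0,0],"yaw": 4,"claw": 0.4},
    {"dp": [0,0,0],"yaw": 4,"claw": 0.4},
    {"dp": [0,0,0],"yaw": 4,"claw": 0.4},
    {"dp": [0,0,0],"yaw": 4,"claw": 0.4},
    {"dp": [0,0,0],"yaw": 4,"claw": 0.4},
    {"dp": [0,0,0],"yaw": 4,"claw": 0.4},
    {"dp": [0,0,0],"yaw": 4,"claw": 0.4},
    {"dp": [0,0,0],"yaw": 4,"claw": 0.4},
    {"dp": [0,0,0],"yaw": 0,"claw": 0.4},
  ],
)

```text
time_s: 5.42
tool_pos: [507.0, -248.3, 52.6]
tcp_rot: [[0.649, 0.005, 0.761], [-0.761, -0.001, 0.649], [0.004, -1.0, 0.003]]
wrist_force: [1.9, -0.9, -4.5]
opening: 51.5
```

```bash
python3 - <<'E'
from h import *
s=err(53); w=snap('wrist','wrist4.png')
c=proj(w,[[*AX,71]],True)[0].astype(int)
x,y=c; o=(max(0,x-110),max(0,y-90)); im=w['frame'][o[1]:y+90,o[0]:x+110]; print(c,o)
cv2.imwrite('pics/w4z.png',cv2.resize(im,None,fx=3,fy=3,interpolation=cv2.INTER_CUBIC))
E
```

```text
{'time_s': 5.42, 'qpos': [12.77, 31.83, 13.51, 109.55, -11.25, 39.62, 73.45], 'tool_pos': [506.97, -248.26, 52.58], 'tcp_rot': [[0.649, 0.005, 0.761], [-0.761, -0.001, 0.649], [0.004, -1.0, 0.003]], 'wrist_force': [1.85, -0.87, -4.55], 'opening': 51.51}
to axis, tool mm [-0.5 -0.4  1. ] jaw ang 40.5
[260 260] (np.int64(150), np.int64(170))
```

View pics/w4z.png

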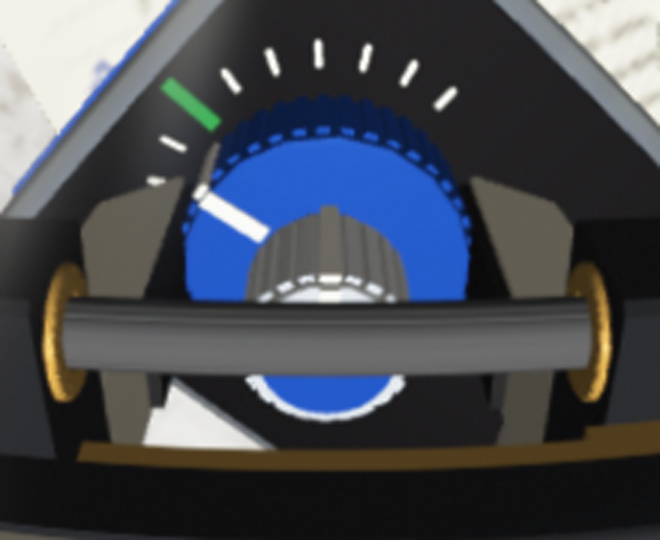

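The coarse line runs from crop (200,195) to (265,238), the green index from (166,83) to (217,126), and the fine knob's side line is at (330,240). I'll compute the remaining angle.

```bash
python3 - <<'E'
from h import *
w=load('wrist'); p=lambda x,y,z:onz(w,[(150+x/3,170+y/3)],z,True)[0][:2]
an=lambda d:(np.degrees(np.arctan2(d[1],d[0]))).round(1)
a,b=p(166,83,48),p(217,126,48); print('green line dir',an(a-b),'from axis',an(a-AX),an(b-AX))
a,b=p(201,195,71),p(266,238,71); print('coarse dir',an(a-b),'from axis',an(a-AX),an(b-AX),np.hypot(*(a-AX)),np.hypot(*(b-AX)))
# colour-mask coarse line
f=cv2.resize(w['frame'],None,fx=4,fy=4,interpolation=cv2.INTER_CUBIC)
h=cv2.cvtColor(f,cv2.COLOR_BGR2HSV)
def fit(lo,hi,x0,y0,x1,y1,z):
    v,u=np.nonzero(cv2.inRange(h,lo,hi)); x=((u+.5)/4-.5-150)*3; y=((v+.5)/4-.5-170)*3; k=(x>x0)&(x<x1)&(y>y0)&(y<y1)
    P=np.array([p(i,j,z) for i,j in zip(x[k],y[k])]); vx,vy,cx,cy=cv2.fitLine(P.astype(np.float32),2,0,.01,.01).ravel()
    print(k.sum(),'dir',an(np.array([vx,vy])),'from axis',an(np.array([cx,cy])-AX), 'offset', np.round(vx*(AX[1]-cy)-vy*(AX[0]-cx),2))
fit((45,90,60),(85,255,255),140,60,240,150,48)
fit((0,0,150),(180,100,255),205,195,270,245,71)
E
```

```text
green line dir 178.0 from axis 178.9 179.3
coarse dir -176.3 from axis -173.4 -170.4 27.003568556124282 13.221008777055618
2073 dir -1.9 from axis 179.0 offset 0.55
2280 dir 5.4 from axis -172.7 offset 0.68
```

Call:
step_arm(
  motion=[
    {"dp": [0,0,0],"yaw": 4,"claw": 0.4},
    {"dp": [0,0,0],"yaw": 3.4,"claw": 0.4},
    {"dp": [0,0,0],"yaw": 0,"claw": 0.4},
    {"dp": [0,0,0],"yaw": 0,"claw": 0.4},
  ],
)

```text
time_s: 5.8
tool_pos: [506.9, -248.3, 52.6]
tcp_rot: [[0.557, 0.005, 0.831], [-0.831, -0.001, 0.557], [0.003, -1.0, 0.003]]
wrist_force: [-0.1, -1.3, -4.1]
opening: 51.6
```

```bash
cat > chk.py <<'E'
from h import *
def blobs(w,lo,hi,z,rmin,rmax,A,amin=-60,amax=60,bright=None):
    """line fit of masked pixels lying rmin..rmax from the axis A within angle window about 178 deg"""
    f=cv2.resize(w['frame'],None,fx=4,fy=4,interpolation=cv2.INTER_CUBIC); h=cv2.cvtColor(f,cv2.COLOR_BGR2HSV)
    v,u=np.nonzero(cv2.inRange(h,lo,hi)); P=onz(w,np.c_[(u+.5)/4-.5,(v+.5)/4-.5],z,True)[:,:2]
    d=P-A; r=np.hypot(*d.T); a=(np.degrees(np.arctan2(d[:,1],d[:,0]))-178+180)%360-180
    k=(r>rmin)&(r<rmax)&(a>amin)&(a<amax); P=P[k]
    if len(P)<20: print('few',len(P)); return
    vx,vy,cx,cy=cv2.fitLine(P.astype(np.float32),2,0,.01,.01).ravel(); s=-1 if vx>0 else 1
    print(len(P),'dir-178: %.1f'%((np.degrees(np.arctan2(s*vy,s*vx))-178+180)%360-180),'pos-178: %.1f'%((np.degrees(np.arctan2(cy-A[1],cx-A[0]))-178+180)%360-180),'r med %.1f'%np.median(r[k]),'offset %.2f'%(vx*(A[1]-cy)-vy*(A[0]-cx)))
E
python3 - <<'E'
from chk import *
s=err(53); w=snap('wrist','wrist5.png'); A=AX-[0,.65]
blobs(w,(45,90,60),(85,255,255),48,25,50,A,-15,15)
blobs(w,(0,0,150),(180,100,255),71,15,24,A,-20,20)
E
```

```text
{'time_s': 5.8, 'qpos': [11.46, 31.99, 15.19, 109.61, -12.63, 39.72, 67.99], 'tool_pos': [506.91, -248.28, 52.58], 'tcp_rot': [[0.557, 0.005, 0.831], [-0.831, -0.001, 0.557], [0.003, -1.0, 0.003]], 'wrist_force': [-0.06, -1.31, -4.11], 'opening': 51.6}
to axis, tool mm [-0.6 -0.4  1. ] jaw ang 33.8
2000 dir-178: 0.2 pos-178: 0.0 r med 35.9 offset -0.12
1748 dir-178: 0.9 pos-178: 1.2 r med 19.5 offset 0.07
```

Call:
step_arm(
  motion=[
    {"dp": [0,0,0],"yaw": 1.2,"claw": 0.4},
    {"dp": [0,0,0],"yaw": 0,"claw": 0.4},
    {"dp": [0,0,0],"yaw": 0,"claw": 0.4},
  ],
)

```text
time_s: 6.1
tool_pos: [506.9, -248.3, 52.6]
tcp_rot: [[0.541, 0.005, 0.841], [-0.841, -0.001, 0.541], [0.003, -1.0, 0.004]]
wrist_force: [0.3, -1.5, -4.7]
opening: 51.7
```

```bash
python3 - <<'E'
from chk import *
s=err(53); w=snap('wrist','wrist6.png'); A=AX-[0,.65]
blobs(w,(45,90,60),(85,255,255),48,25,50,A,-15,15)
blobs(w,(0,0,150),(180,100,255),71,15,24,A,-20,20)
E
```

```text
{'time_s': 6.1, 'qpos': [11.3, 32.01, 15.42, 109.62, -12.87, 39.74, 67.17], 'tool_pos': [506.9, -248.32, 52.62], 'tcp_rot': [[0.541, 0.005, 0.841], [-0.841, -0.001, 0.541], [0.003, -1.0, 0.004]], 'wrist_force': [0.26, -1.48, -4.75], 'opening': 51.65}
to axis, tool mm [-0.7 -0.4  1. ] jaw ang 32.8
1990 dir-178: 0.3 pos-178: 0.0 r med 36.1 offset -0.16
1748 dir-178: -0.1 pos-178: 0.2 r med 19.5 offset 0.11
```

Coarse reads within about 0.3° of zero. Release it, rise and check.

Call:
step_arm(
  motion=[
    {"dp": [0,0,0],"yaw": 0,"claw": 0.5},
    {"dp": [0,0,0],"yaw": 0,"claw": 0.7},
    {"dp": [0,0,0],"yaw": 0,"claw": 0.7},
    {"dp": [0,0,0],"yaw": 0,"claw": 0.7},
    {"dp": [0,-0.015,0],"yaw": 0,"claw": 0.7},
    {"dp": [0,-0.02,0],"yaw": 0,"claw": 0.7},
    {"dp": [0,-0.02,0],"yaw": 0,"claw": 0.7},
    {"dp": [0,-0.015,0],"yaw": 0,"claw": 0.7},
    {"dp": [0,0,0],"yaw": 0,"claw": 0.7},
  ],
)

```text
time_s: 6.9
tool_pos: [507.5, -246.4, 126.5]
tcp_rot: [[0.545, 0.005, 0.839], [-0.839, 0.002, 0.545], [0.001, -1.0, 0.005]]
wrist_force: [0.3, -0.1, 0.5]
opening: 64.2
```

```bash
python3 - <<'E'
from chk import *
s=err(76); w=snap('wrist','wrist7.png'); A=AX-[0,.5]
blobs(w,(45,90,60),(85,255,255),48,25,50,A,-15,15)
blobs(w,(0,0,150),(180,100,255),71,15,24,A,-20,20)
blobs(w,(0,0,150),(180,100,255),98,1,9,A,-90,0)
c=proj(w,[[*AX,71]],True)[0].astype(int)
x,y=c; o=(max(0,x-110),max(0,y-90)); im=w['frame'][o[1]:y+90,o[0]:x+110]; print(c,o)
cv2.imwrite('pics/w7z.png',cv2.resize(im,None,fx=3,fy=3,interpolation=cv2.INTER_CUBIC))
E
```

```text
{'time_s': 6.9, 'qpos': [9.49, 25.6, 17.38, 107.68, -10.31, 47.99, 65.17], 'tool_pos': [507.51, -246.38, 126.53], 'tcp_rot': [[0.545, 0.005, 0.839], [-0.839, 0.002, 0.545], [0.001, -1.0, 0.005]], 'wrist_force': [0.3, -0.08, 0.54], 'opening': 64.19}
to axis, tool mm [ 0.6 50.5 -0.8] jaw ang 33.0
949 dir-178: -0.2 pos-178: 0.1 r med 35.3 offset 0.18
907 dir-178: 0.7 pos-178: 0.3 r med 19.6 offset -0.14
873 dir-178: -48.3 pos-178: -42.2 r med 5.3 offset 0.54
[257 214] (np.int64(147), np.int64(124))
```

View pics/w7z.png

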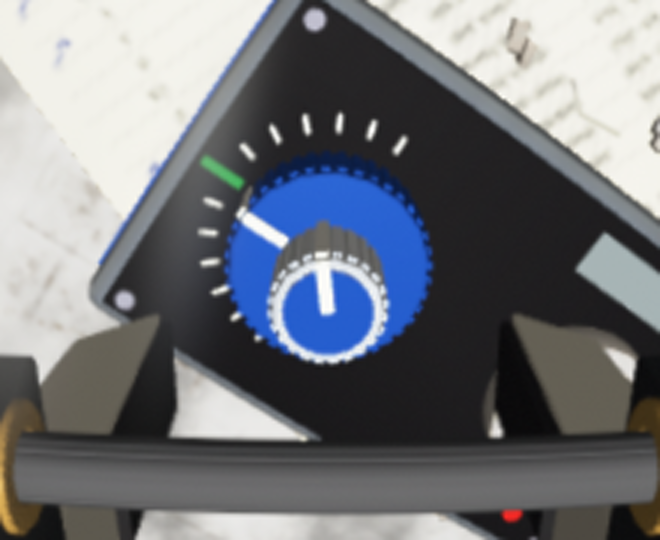

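The picture shows the coarse line at (265,230), in line with the green index at (222,172), and the fine line still at (325,285). Coarse is zeroed to about 0.5° and fine is at about -49°. Next, descend onto the fine knob only, staying above the coarse top at z=71.

Call:
step_arm(
  motion=[
    {"dp": [0.0006,0.005,-0.0008],"yaw": 0,"claw": 0.55},
    {"dp": [0,0.01,0],"yaw": 0,"claw": 0.55},
    {"dp": [0,0.01,0],"yaw": 0,"claw": 0.55},
    {"dp": [0,0.01,0],"yaw": 0,"claw": 0.55},
    {"dp": [0,0.006,0],"yaw": 0,"claw": 0.55},
    {"dp": [0,0,0],"yaw": 0,"claw": 0.55},
  ],
)

```text
time_s: 7.45
tool_pos: [504.0, -244.9, 75.5]
tcp_rot: [[0.546, -0.002, 0.838], [-0.838, 0.005, 0.546], [-0.005, -1.0, 0.001]]
wrist_force: [0.7, -0.5, -0.2]
opening: 50.6
```

```bash
python3 -c "
from h import *
err(76)"
```

```text
{'time_s': 7.45, 'qpos': [10.65, 29.85, 16.06, 109.31, -12.06, 42.67, 66.7], 'tool_pos': [503.97, -244.93, 75.48], 'tcp_rot': [[0.546, -0.002, 0.838], [-0.838, 0.005, 0.546], [-0.005, -1.0, 0.001]], 'wrist_force': [0.66, -0.53, -0.17], 'opening': 50.59}
to axis, tool mm [ 3.8 -0.5  1.6] jaw ang 33.1
```

Call:
step_arm(
  motion=[
    {"dp": [0.004,0,0.0012],"yaw": 0,"claw": 0.5},
    {"dp": [0,0,0],"yaw": 0,"claw": 0.45},
    {"dp": [0,0,0],"yaw": 0,"claw": 0.45},
  ],
)

```text
time_s: 7.7
tool_pos: [505.8, -247.4, 72.9]
tcp_rot: [[0.545, -0.006, 0.838], [-0.838, 0.007, 0.545], [-0.009, -1.0, -0.002]]
wrist_force: [-0.3, 0.5, 0.5]
opening: 42.1
```

```bash
python3 -c "
from h import *
err(76)"
```

```text
{'time_s': 7.7, 'qpos': [10.87, 30.45, 16.04, 108.73, -12.14, 42.94, 66.85], 'tool_pos': [505.8, -247.42, 72.92], 'tcp_rot': [[0.545, -0.006, 0.838], [-0.838, 0.007, 0.545], [-0.009, -1.0, -0.002]], 'wrist_force': [-0.28, 0.49, 0.47], 'opening': 42.06}
to axis, tool mm [ 0.7 -3.1  1.5] jaw ang 33.0
```

Call:
step_arm(
  motion=[
    {"dp": [0.001,-0.0035,0.001],"yaw": 0,"claw": 0.45},
    {"dp": [0,0,0],"yaw": 0,"claw": 0.45},
    {"dp": [0,0,0],"yaw": 0,"claw": 0.45},
  ],
)

```text
time_s: 7.95
tool_pos: [508.2, -248.3, 77.6]
tcp_rot: [[0.545, -0.005, 0.838], [-0.838, 0.006, 0.545], [-0.007, -1.0, -0.001]]
wrist_force: [0.2, 0.0, -0.1]
opening: 41.1
```

```bash
python3 -c "
from h import *
err(76)"
```

```text
{'time_s': 7.95, 'qpos': [10.78, 30.19, 16.16, 108.35, -12.01, 43.48, 66.71], 'tool_pos': [508.19, -248.34, 77.62], 'tcp_rot': [[0.545, -0.005, 0.838], [-0.838, 0.006, 0.545], [-0.007, -1.0, -0.001]], 'wrist_force': [0.16, 0.04, -0.12], 'opening': 41.12}
to axis, tool mm [-1.4  1.6 -0. ] jaw ang 33.0
```

Call:
step_arm(
  motion=[
    {"dp": [-0.001,0,0],"yaw": 0,"claw": 0.35},
    {"dp": [0,0,0],"yaw": 0,"claw": 0.25},
    {"dp": [0,0,0],"yaw": 0,"claw": 0.15},
    {"dp": [0,0,0],"yaw": 0,"claw": 0.15},
    {"dp": [0,0,0],"yaw": 0,"claw": 0.15},
  ],
  grip_force=25,
)

```text
time_s: 8.37
tool_pos: [507.1, -248.7, 78.8]
tcp_rot: [[0.545, -0.004, 0.839], [-0.839, 0.004, 0.545], [-0.006, -1.0, -0.001]]
wrist_force: [0.2, -1.3, -1.3]
opening: 25.2
```

```bash
python3 -c "
from h import *
err(76)"
```

```text
{'time_s': 8.37, 'qpos': [10.71, 29.99, 16.25, 108.51, -11.9, 43.44, 66.64], 'tool_pos': [507.06, -248.67, 78.8], 'tcp_rot': [[0.545, -0.004, 0.839], [-0.839, 0.004, 0.545], [-0.006, -1.0, -0.001]], 'wrist_force': [0.21, -1.31, -1.33], 'opening': 25.23}
to axis, tool mm [-1.   2.8  1.1] jaw ang 33.0
```

Gripped at 25.2 mm. Turn counterclockwise.

Call:
step_arm(
  motion=[
    {"dp": [0,0,0],"yaw": -4,"claw": 0.15},
    {"dp": [0,0,0],"yaw": -4,"claw": 0.15},
    {"dp": [0,0,0],"yaw": -4,"claw": 0.15},
    {"dp": [0,0,0],"yaw": -4,"claw": 0.15},
    {"dp": [0,0,0],"yaw": 0,"claw": 0.15},
  ],
)

```text
time_s: 8.78
tool_pos: [507.3, -248.4, 78.8]
tcp_rot: [[0.763, -0.004, 0.647], [-0.647, 0.004, 0.763], [-0.005, -1.0, 0.001]]
wrist_force: [-0.8, -0.6, 0.0]
opening: 25.2
```

```bash
python3 -c "
from h import *
err(76)"
```

```text
{'time_s': 8.78, 'qpos': [13.9, 29.6, 12.12, 108.4, -8.88, 43.19, 80.72], 'tool_pos': [507.32, -248.44, 78.8], 'tcp_rot': [[0.763, -0.004, 0.647], [-0.647, 0.004, 0.763], [-0.005, -1.0, 0.001]], 'wrist_force': [-0.77, -0.61, 0.0], 'opening': 25.15}
to axis, tool mm [-0.7  2.8  1. ] jaw ang 49.7
```

Call:
step_arm(
  motion=[
    {"dp": [0,0,0],"yaw": -4,"claw": 0.15},
    {"dp": [0,0,0],"yaw": -4,"claw": 0.15},
    {"dp": [0,0,0],"yaw": -4,"claw": 0.15},
    {"dp": [0,0,0],"yaw": -4,"claw": 0.15},
    {"dp": [0,0,0],"yaw": -4,"claw": 0.15},
    {"dp": [0,0,0],"yaw": -4,"claw": 0.15},
    {"dp": [0,0,0],"yaw": -4,"claw": 0.15},
    {"dp": [0,0,0],"yaw": 0,"claw": 0.15},
    {"dp": [0,0,0],"yaw": 0,"claw": 0.15},
  ],
)

```text
time_s: 9.53
tool_pos: [507.5, -248.0, 78.8]
tcp_rot: [[0.977, -0.004, 0.212], [-0.212, 0.005, 0.977], [-0.004, -1.0, 0.004]]
wrist_force: [0.1, -0.5, 0.1]
opening: 25.5
```

```bash
python3 - <<'E'
from chk import *
s=err(76); w=snap('wrist','wrist8.png'); A=AX-[0,.5]
blobs(w,(45,90,60),(85,255,255),48,25,50,A,-15,15)
blobs(w,(0,0,150),(180,100,255),71,18,24,A,-20,20)
c=proj(w,[[*AX,90]],True)[0].astype(int)
x,y=c; o=(max(0,x-80),max(0,y-80)); im=w['frame'][o[1]:y+60,o[0]:x+80]; print(c,o)
cv2.imwrite('pics/w8z.png',cv2.resize(im,None,fx=4,fy=4,interpolation=cv2.INTER_CUBIC))
E
```

```text
{'time_s': 9.53, 'qpos': [19.32, 29.23, 5.21, 108.2, -3.98, 43.03, 104.55], 'tool_pos': [507.52, -247.99, 78.79], 'tcp_rot': [[0.977, -0.004, 0.212], [-0.212, 0.005, 0.977], [-0.004, -1.0, 0.004]], 'wrist_force': [0.12, -0.49, 0.1], 'opening': 25.47}
to axis, tool mm [-0.3  2.8  0.7] jaw ang 77.8
1990 dir-178: -0.2 pos-178: -0.2 r med 36.4 offset 0.02
886 dir-178: 0.4 pos-178: -0.1 r med 21.0 offset -0.19
[259 254] (np.int64(179), np.int64(174))
```

View pics/w8z.png

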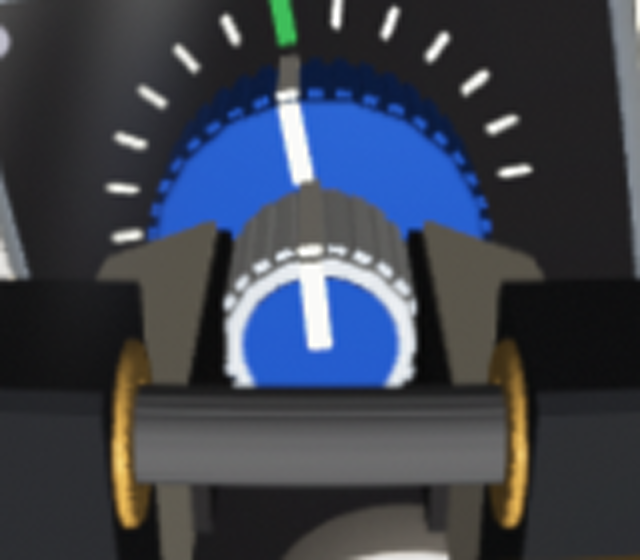

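The coarse line at (296,140) still meets the green index at (284,20). The fine cap line, (320,348) to (311,262), is a few degrees short.

```bash
cat >> chk.py <<'E'
def both(w,A):
    blobs(w,(45,90,60),(85,255,255),48,25,50,A,-15,15)
    blobs(w,(0,0,150),(180,100,255),71,18,24,A,-20,20)
    blobs(w,(0,0,150),(180,100,255),98,1,9,A,-40,40)
E
python3 - <<'E'
from chk import *
both(load('wrist'),AX-[0,.5])
both(load('wrist'),AX-[0,.8])
E
```

```text
1990 dir-178: -0.2 pos-178: -0.2 r med 36.4 offset 0.02
886 dir-178: 0.4 pos-178: -0.1 r med 21.0 offset -0.19
1315 dir-178: -5.6 pos-178: -4.3 r med 5.2 offset 0.12
1990 dir-178: -0.2 pos-178: -0.6 r med 36.4 offset -0.28
887 dir-178: 0.9 pos-178: -1.0 r med 21.0 offset -0.69
1304 dir-178: -7.1 pos-178: -7.2 r med 5.3 offset -0.01
```

Call:
step_arm(
  motion=[
    {"dp": [0,0,0],"yaw": -5,"claw": 0.15},
    {"dp": [0,0,0],"yaw": 0,"claw": 0.15},
    {"dp": [0,0,0],"yaw": 0,"claw": 0.15},
  ],
)

```text
time_s: 9.83
tool_pos: [507.6, -247.9, 78.8]
tcp_rot: [[0.991, -0.004, 0.132], [-0.132, 0.005, 0.991], [-0.004, -1.0, 0.004]]
wrist_force: [-0.3, -0.2, 0.3]
opening: 25.2
```

```bash
python3 - <<'E'
from chk import *
err(76); w=snap('wrist','wrist9.png'); both(w,AX-[0,.5])
def cap(w,A):
    f=cv2.resize(w['frame'],None,fx=4,fy=4,interpolation=cv2.INTER_CUBIC); h=cv2.cvtColor(f,cv2.COLOR_BGR2HSV)
    m=cv2.inRange(h,(0,0,150),(180,100,255)); v,u=np.nonzero(m); P=onz(w,np.c_[(u+.5)/4-.5,(v+.5)/4-.5],98,True)[:,:2]
    k=(P[:,0]>A[0]-9)&(P[:,0]<A[0]-1)&(abs(P[:,1]-A[1])<4); q=np.polyfit(P[k,0],P[k,1],1); print('cap line',k.sum(),'dir-178 %.1f'%(np.degrees(np.arctan(q[0]))+2),'y at axis %.2f'%np.polyval(q,A[0]))
cap(load('wrist'),AX-[0,.5])
E
```

```text
{'time_s': 9.83, 'qpos': [20.19, 29.21, 4.08, 108.17, -3.16, 43.04, 108.5], 'tool_pos': [507.56, -247.88, 78.78], 'tcp_rot': [[0.991, -0.004, 0.132], [-0.132, 0.005, 0.991], [-0.004, -1.0, 0.004]], 'wrist_force': [-0.34, -0.23, 0.31], 'opening': 25.19}
to axis, tool mm [-0.2  2.8  0.6] jaw ang 82.4
1974 dir-178: 0.1 pos-178: -0.2 r med 36.4 offset -0.24
878 dir-178: -0.0 pos-178: -0.2 r med 21.0 offset -0.07
1325 dir-178: -0.0 pos-178: -0.6 r med 5.2 offset -0.05
cap line 1380 dir-178 0.3 y at axis -247.61
```

All three lines agree within about 0.5°. Release gently and rise.

Call:
step_arm(
  motion=[
    {"dp": [0,0,0],"yaw": 0,"claw": 0.3},
    {"dp": [0,0,0],"yaw": 0,"claw": 0.5},
    {"dp": [0,0,0],"yaw": 0,"claw": 0.6},
    {"dp": [0,0,0],"yaw": 0,"claw": 0.6},
    {"dp": [0,-0.015,0],"yaw": 0,"claw": 0.6},
    {"dp": [0,-0.025,0],"yaw": 0,"claw": 0.6},
    {"dp": [0,-0.03,0],"yaw": 0,"claw": 0.6},
    {"dp": [0,-0.03,0],"yaw": 0,"claw": 0.6},
    {"dp": [0,-0.02,0],"yaw": 0,"claw": 0.6},
    {"dp": [0,0,0],"yaw": 0,"claw": 0.6},
    {"dp": [0,0,0],"yaw": 0,"claw": 0.6},
  ],
)

```text
time_s: 10.8
tool_pos: [506.9, -247.1, 202.3]
tcp_rot: [[0.99, -0.008, 0.141], [-0.141, 0.007, 0.99], [-0.009, -1.0, 0.006]]
wrist_force: [0.2, -0.8, -0.2]
opening: 55.1
```

```bash
python3 - <<'E'
from chk import *
err(76); w=snap('wrist','wrist10.png'); both(w,AX-[0,.5]); both(w,AX-[0,0])
c=proj(w,[[*AX,80]],True)[0].astype(int)
x,y=c; o=(max(0,x-80),max(0,y-80)); im=w['frame'][o[1]:y+60,o[0]:x+80]; print(c,o)
cv2.imwrite('pics/w10z.png',cv2.resize(im,None,fx=4,fy=4,interpolation=cv2.INTER_CUBIC))
E
```

```text
{'time_s': 10.8, 'qpos': [19.34, 19.87, 5.01, 103.22, -2.25, 57.57, 107.15], 'tool_pos': [506.87, -247.07, 202.33], 'tcp_rot': [[0.99, -0.008, 0.141], [-0.141, 0.007, 0.99], [-0.009, -1.0, 0.006]], 'wrist_force': [0.17, -0.8, -0.15], 'opening': 55.1}
to axis, tool mm [  1.6 126.3  -0.8] jaw ang 81.9
898 dir-178: -0.3 pos-178: -0.3 r med 36.3 offset -0.05
346 dir-178: 0.6 pos-178: -0.3 r med 21.0 offset -0.35
498 dir-178: -0.1 pos-178: -1.2 r med 5.2 offset -0.10
898 dir-178: -0.3 pos-178: 0.5 r med 36.3 offset 0.45
346 dir-178: 0.2 pos-178: 1.0 r med 21.0 offset 0.31
498 dir-178: 2.0 pos-178: 3.8 r med 5.2 offset 0.16
[257 190] (np.int64(177), np.int64(110))
```

View pics/w10z.png

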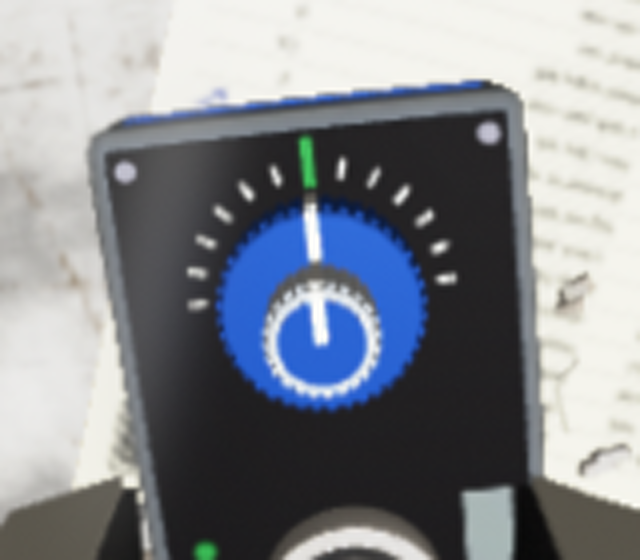

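The green index (308,165), coarse line (313,230) and fine line (318,315) now lie along one line. The gripper is clear at z=202, so I'm handing the job in.

```bash
python3 -c "
from rig import manip
print(manip.sign_off())"
```

```text
the job is handed in; nothing more can be done
None
```

The blue-dialled tester is zeroed and handed in at about 11 s of the 48 s allowed.

- **Coarse knob:** I turned it about 58° clockwise to the green line, then let go. It read within about 0.5° of zero both before and after I let go.
- **Fine knob:** only after that, I turned it about 50° counterclockwise. Before letting go it read within about 0.6° of the line.
- **Final check:** with the gripper open and about 100 mm above the knobs, coarse read about 0 to +0.6° and fine about 0 to -1°, against an index reading of about -0.3°. The three lines look collinear in the picture.
- **Disagreement:** the fine reading depends on where the dial axis is taken. Moving it 0.5 mm sideways, within calibration accuracy, makes fine read +2 to +4°. The images taken while gripping fit the position I used, so I trust the smaller figures.
- **Forces and the other tester:** the wrist force readings I took stayed under 6 N. The arm passed about 170 mm above the orange tester and never touched it.

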